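# Let down the drop-front of the counter cabinet onto its runners

### The job

Open the little wooden drop-front cabinet as a serving ledge: first pull both slide-out support runners under its flap all the way out to their stops while the flap stays shut, then lower the flap gently, without letting it drop, until it lies level on the two runners. Leave the jars, the bowl on the counter and the peeler where they are, and let go at the end.

Things in the scene. Friction and masses are not known exactly. Their poses are not given: they have to be found in the camera images.
- cab: Pale wooden drop-front cabinet, fixed to the counter, 150 deep x 190 wide x 161 high, seen from its side: its front faces the robot's left and a little towards the robot. Origin: on the counter at the middle of its front face. Its +x axis points from the front into the cabinet (mostly to the robot's right), +y along the front away from the robot, z up. A loose jar stands on the rear of its top.
- runner_far (a joint): Support runner farther from the robot: a wooden bar 20 wide x 24 high that slides straight out of the front along the cabinet's -x, just under the flap, 60 to the cabinet's +y of its middle. 0 = in, bar end flush with the front; 0.075 = at its stop, all the way out (m). It starts 0 to 20 mm out, slides with about 1.5 N of friction and stays where left.
- runner_near (a joint): Support runner nearer to the robot, the mirror image of the other, 60 to the cabinet's -y of its middle; same values.
- runner_far_knob (a point): Centre of the round steel knob on the far runner: 22 in diameter, 18 long, axis along the runner, on a thin neck and a low wooden tongue; 58 in front of the end of the supporting bar, 42 above the counter. Pinch its two sides (fingers closing along the cabinet's y) from straight above; the shut flap stands upright behind it, 58 away with the runner in, so keep the gripper's body clear.
- runner_near_knob (a point): Centre of the same knob on the near runner.
- flap (a joint): Flap: a wooden board 12 thick, 166 wide, reaching 105 from its hinge, about 0.2 kg. 0 = shut, upright; grows as its top comes forward and down; 1.57 = level (about 1.59 as it rests on both pulled-out runners, whose tops are 1.5 below the hinge); with no runners under it it drops to 1.9 (rad). Starts at 0 to 0.06. Slight friction holds it near upright; past 0.25 it falls open unless held.
- flap_hinge (a point): Middle of the flap's hinge line, which runs along the cabinet's y at the lower edge of the flap's front face, 56 above the counter.
- flap_tab (a point): Centre of the round steel pull tab in the middle of the flap's free edge: a disc 22 in diameter and 18 wide, its axis along the hinge line, so that it turns between two fingers that pinch its flat faces from above (closing along the cabinet's y). 128 from the hinge along the flap and 6 in from its front face: 184 above the counter when shut, 62 above it and 128 in front of the hinge when level.
- pepper_jar: Loose jar, 44 in diameter and 105 high, upright on the rear of the cabinet's top; leave it. Origin: centre of its underside.
- turmeric_jar: Loose jar, 44 in diameter and 96 high, upright on the counter beside the cabinet's far end; leave it. Origin: centre of its underside.
- bowl_back: Loose white bowl, 140 in diameter and 65 high, on the counter's front edge beside the sink, far to the left; leave it. Origin: centre of its underside.
- peeler_orange: Loose peeler, 170x25x18, lying on the counter some 0.3 m in front of the cabinet, beyond the reach of runners and flap; leave it. Origin: centre of its underside.

How it is judged:
By the outcome, as a careful person would: the job done as asked, in the order asked, and still so for the second after the job is handed in, with the robot touching nothing.
It also fails if it takes over 58 s, if anything falls off the work surface, if the arm or the gripper's body presses on something with over 40 N, if the wrist force passes 120 N, or if a joint passes its speed limit or range.

### The arm

A 7-joint arm with a two-finger parallel gripper is mounted at the origin on a cart in front of the work surface, level with it; the furniture and walls round the work are solid. World frame = base frame: x ahead of the robot, y to its left, z up, the work surface at z = 0. Lengths are in m, angles in rad, forces in N, time in s.
With the tool pointing down it reaches from about 0.35 to 0.9 m from the base axis. Payload 7.2 kg.
Tool frame: the origin (TCP) lies on the centre line of the jaws, within the pads' length; the fingertips stand 19 mm ahead of it and the grasp point (between the pads) is the TCP (robot.tips_ahead is the distance from the TCP to the fingertips, in m); z points along the fingers, y is the line along which they close (so a half turn about z gives the same grasp; the last joint's range is limited). The gripper opens to 85 mm and grips with 20 to 120 N. Pads are 22 mm wide; open, the fingers measure 114 mm over their backs; the gripper's body (76 mm by 85 mm) begins 54 mm behind the grasp point. The pads swing forward as they close: fully open they stand 13 mm farther back than shut.
Start: joints at [-1.202, 0.411, -0.013, 1.596, 0.006, 1.134, -0.082], TCP at [0.264, 0.566, 0.25] pointing down, gripper open.
Joint ranges: [-2.95, 2.95], [-0.29, 1.99], [-1.47, 1.44], [0.14, 2.54], [-1.03, 4.17], [0.13, 1.85], [-2.86, 2.86]. Speed limits (rad/s): [2.39, 2.39, 3.01, 3.01, 3.14, 3.14, 3.14].

### API

Orientations are given as a 3x3 rotation matrix whose columns are the frame's x, y, z axes.
In Python, from bench import robot, cams gives the robot as it stands. The module is installed in compiled form; this text tells all that it offers.
- The arm moves only by the tool apply_moves, never from a script. Its argument "motion" is a list of rows, each an object of numbers: "tx", "ty", "tz": the shift along the tool's x, y, z in units of 30 mm (1.0 is 30 mm); "rx", "ry", "rz": the turn, a rotation vector about the tool's x, y, z in units of 0.1 rad (1.0 is 0.1 rad); "grip": the finger opening in mm, from 0 to 85.4. A call has 1 to 12 rows; each row shifts and turns the commanded pose from where the row before left it, along the tool's axes as they then stand; what a row does not reach is not made up. A row lasts 1/12 s, in which the tool goes at most 41.7 mm and 7.16 degrees, less where a joint would pass 70% of its speed; a pose out of reach is approached as far as the arm can. A call with a number of a shift or a turn outside -1 to 1 is refused whole. A call with a gripper value outside its range is refused whole. The fingers move at their own pace and stop on an object; "squeeze" is the grip in N (left out, the last holds). Time passes only in rows, so rows that do not move let the fingers close. It gives the time, the measured TCP pose, the force, the opening and the grip force at its end, in the units of the state.
- robot.read_state(): the state, without advancing time (a new reading comes with each control period).
- cams.read_camera(name): name is "scene" or "top"; returns (picture, depth): 420x560x3 uint8, red, green, blue; 420x560 float32, m along the optical axis (not along the pixel's ray), 0 where there is no reading.
- cams.camera_info(name): a dict with "K" (3x3 intrinsics, pixels), "rvec" (rotation vector, rad) and "tvec" (3), from world to camera coordinates, as OpenCV has them. Camera axes: x right, y down, z forward; pixel columns grow to the right and rows downward; lengths in m; the calibration is good to about 2 mm. A picture is of the moment at which its call begins. camera_info takes no time and is no camera call.
- robot.hand_in(): hands the job in; it is judged then, once.
The state is a dict: "time_s": time; "joint_pos": joint angles; "joint_velocities": joint speeds; "tau": joint torques, N m; "eef_pos": TCP position; "orientation": TCP orientation; "contact_force": force on the tool from outside, world axes, zero at the start; "wrist_torque": the same for the moment, N m; "width": finger opening in m; "finger_force": force on a finger pad.
Only numpy, scipy, OpenCV 4.12 (cv2) and the standard library are available. Lean on these libraries where they do the work, as an engineer would, in place of code of your own. Each camera call takes 0.05 s, during which the arm holds its last target. There are 200 camera calls.

## Working session

There is one attempt and no reset: what is moved stays moved. The work goes in short steps, Python scripts to look and compute and a tool call to move; the robot and the scene stay as the last step left them, time stands still between calls to the robot, and variables do not carry over. Pictures are saved under pics/ and viewed, at most 10 in all, crops included, and the job is handed in when it is done.

Besides the shell and the picture viewer there is one more tool, called after "Emit:" in YAML: its name, and indented under it one key for each argument. apply_moves: Moves the arm, as the interface text tells. Shifts and turns lie within -1 to 1; 1 stands for 30 mm of shift or 0.1 rad of turn. Its arguments: {"type":"object","properties":{"motion":{"type":"array","items":{"type":"object","properties":{"tx":{"type":"number"},"ty":{"type":"number"},"tz":{"type":"number"},"rx":{"type":"number"},"ry":{"type":"number"},"rz":{"type":"number"},"grip":{"type":"number"}}}},"squeeze":{"type":"number"}},"required":["motion"]}

```bash
mkdir -p pics; cat > h.py <<'E'
import numpy as np, cv2
from bench import robot, cams
def cam(n):
    i=cams.camera_info(n); K=np.array(i["K"]);R=cv2.Rodrigues(np.array(i["rvec"],float))[0];t=np.array(i["tvec"],float).ravel()
    return K,R,t
def ray(n,u,v):
    K,R,t=cam(n); return -R.T@t, R.T@np.linalg.inv(K)@np.array([u,v,1.])
def dep(n,u,v,d):
    c,r=ray(n,u,v); return c+r*d
def cloud(n,d):
    K,R,t=cam(n); v,u=np.mgrid[:d.shape[0],:d.shape[1]]
    p=np.stack([u,v,np.ones_like(u)],-1)@np.linalg.inv(K).T*d[...,None]
    return (p-t)@R
def tri(obs):
    A=0;b=0
    for n,u,v in obs:
        c,r=ray(n,u,v); r/=np.linalg.norm(r); P=np.eye(3)-np.outer(r,r); A=A+P; b=b+P@c
    return np.linalg.solve(A,b)
def shot(n,f):
    p,d=cams.read_camera(n); cv2.imwrite(f"pics/{f}.png",p[...,::-1]); np.save(f"pics/{f}.npy",d); return p,d
E
python3 - <<'E'
from h import *
for n in("scene","top"):
    shot(n,n+"0"); K,R,t=cam(n); print(n,K[0,0],(-R.T@t).round(3),R.round(2).tolist())
print(robot.read_state())
E
```

```text
scene 537.5968080465176 [0.255 1.342 0.937] [[-0.97, -0.24, 0.0], [-0.13, 0.51, -0.85], [0.2, -0.83, -0.53]]
top 406.8897118404789 [0.394 0.126 1.295] [[-0.01, -1.0, 0.02], [-0.99, 0.01, -0.15], [0.15, -0.02, -0.99]]
{'time_s': 0.1, 'joint_pos': array([-1.20219623,  0.41181173, -0.01271566,  1.59692866,  0.00560923,
        1.13427838, -0.08220394]), 'joint_velocities': array([ 0.00135958, -0.00204851,  0.00114243, -0.00153619, -0.00056328,
       -0.00194202,  0.00036885]), 'tau': array([ 3.13474295e-03, -6.01826620e+01,  6.84413519e-01, -3.00086761e+01,
        1.39941348e-02,  6.35024946e-03,  1.96402521e-07]), 'eef_pos': array([0.26426584, 0.56594621, 0.24955518]), 'orientation': array([[-9.06121592e-01,  4.23017043e-01, -4.91773900e-04],
       [ 4.23017316e-01,  9.06120665e-01, -1.30056682e-03],
       [-1.04555439e-04, -1.38650056e-03, -9.99999033e-01]]), 'contact_force': array([ 0.3016006 , -0.48911916, -0.10263939]), 'wrist_torque': array([-0.01418702,  0.03272366,  0.01773678]), 'finger_force': 0.0, 'width': 0.08502763517167544}
```

View pics/scene0.png

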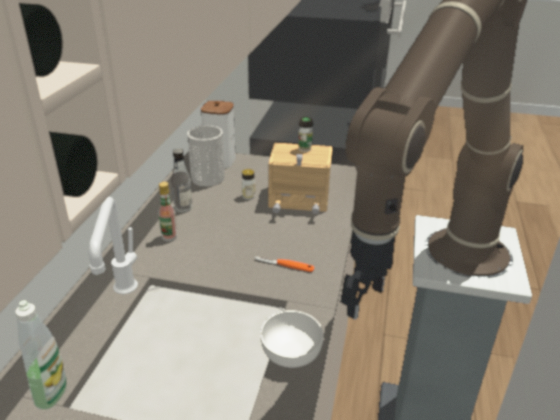

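View pics/top0.png

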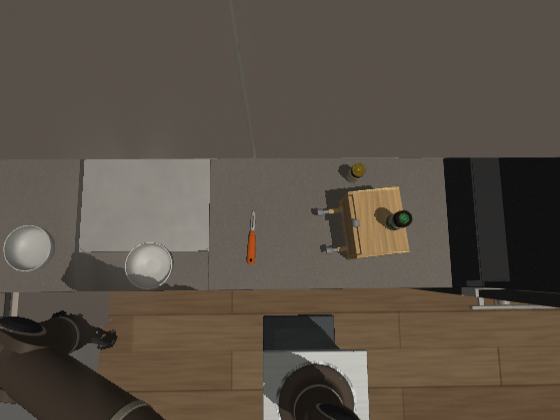

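The scene view shows the cabinet near (300,178), with knobs at about (277,208) and (315,209) and the tab near (299,158). In the top view the knobs are near (319,211) and (330,249), and the tab near (355,223). I'll enlarge both.

```bash
python3 - <<'E'
from h import *
a=cv2.imread("pics/scene0.png")[135:225,255:345]; b=cv2.imread("pics/top0.png")[180:270,300:415]
a=cv2.resize(a,None,fx=4,fy=4,interpolation=cv2.INTER_CUBIC);b=cv2.resize(b,None,fx=4*.87,fy=4*.87,interpolation=cv2.INTER_CUBIC)
b=cv2.resize(cv2.imread("pics/top0.png")[185:265,305:415],None,fx=4,fy=4,interpolation=cv2.INTER_CUBIC)
c=np.zeros((360,800,3),np.uint8); c[:,:360]=a; c[:320,360:800]=b
cv2.imwrite("pics/crop0.png",c)
d=np.load("pics/top0.npy"); P=cloud("top",d)
s=P[(P[...,2]>.152)&(P[...,2]<.168)&(P[...,1]<0)&(P[...,0]>.3)]
print(len(s), s.min(0),s.max(0)); r=cv2.minAreaRect((s[:,:2]*1000).astype(np.float32)); print(r, cv2.boxPoints(r))
E
```

```text
3193 [ 0.31832408 -0.46234244  0.15244448] [ 0.63024759 -0.08710654  0.16798733]
((493.3734436035156, -279.05035400390625), (439.05462646484375, 229.48593139648438), 71.88227844238281) [[ 316.05298  -452.01175 ]
 [ 534.16095  -523.3751  ]
 [ 670.6939   -106.08896 ]
 [ 452.58594   -34.725586]]
```

View pics/crop0.png

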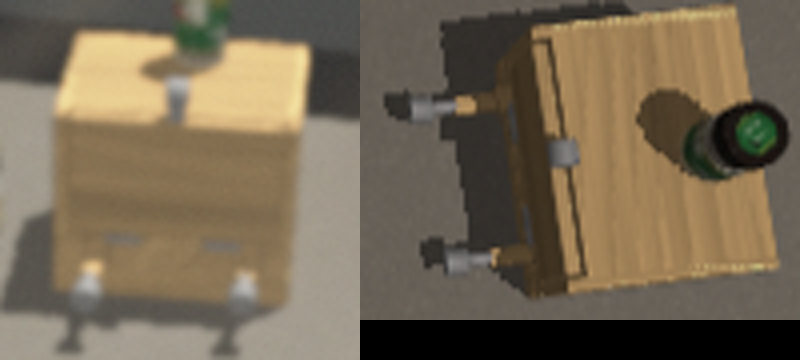

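```bash
cat > m.py <<'E'
from h import *
def z(n,u,v,h):
    c,r=ray(n,u,v); return c+r*(h-c[2])/r[2]
S=lambda x,y:("scene",255+x/4-.375,135+y/4-.375)
T=lambda x,y:("top",305+(x-360)/4-.375,185+y/4-.375)
E
python3 - <<'E'
from m import *
for nm,s,t,h in(("far",S(85,290),T(424,106),.042),("near",S(243,289),T(458,260),.042),("tab",S(177,97),T(564,152),.184)):
    print(nm,tri([s,t]).round(4),z(*s,h).round(4),z(*t,h).round(4))
for p in((737,8),(777,266),(530,25),(536,297)): print(z(*T(*p),.161).round(4))
for p in((75,32),(312,44),(302,130),(57,114)): print(z(*S(*p),.161).round(4))
d=np.load("pics/top0.npy");P=cloud("top",d)
for v,u in((225,375),(240,390),(211,321),(250,329),(223,356),(225,325)):print(u,v,P[v,u].round(4))
E
```

```text
far [ 0.5748 -0.0244  0.0451] [ 0.5758 -0.0291  0.042 ] [ 0.5754 -0.0247  0.042 ]
near [ 0.4551 -0.0468  0.0506] [ 0.4571 -0.0603  0.042 ] [ 0.4555 -0.048   0.042 ]
tab [ 0.5225 -0.1047  0.1789] [ 0.5205 -0.0949  0.184 ] [ 0.5221 -0.1037  0.184 ]
[ 0.6274 -0.2364  0.161 ]
[ 0.4435 -0.2547  0.161 ]
[ 0.6159 -0.0875  0.161 ]
[ 0.4236 -0.0851  0.161 ]
[ 0.6339 -0.2334  0.161 ]
[ 0.4396 -0.2588  0.161 ]
[ 0.4253 -0.1083  0.161 ]
[ 0.6129 -0.0882  0.161 ]
375 225 [ 0.5176 -0.1629  0.1609]
390 240 [ 0.4751 -0.2034  0.1603]
321 211 [ 0.5735 -0.0241  0.0572]
329 250 [ 0.4537 -0.0457  0.0559]
356 223 [ 0.52   -0.1028  0.1928]
325 225 [ 0.5355 -0.0417  0.0079]
```

```bash
python3 - <<'E'
from m import *
for n in("top","scene"):
    P=cloud(n,np.load(f"pics/{n}0.npy"))
    m=(abs(P[...,2]-.161)<.005)&(P[...,1]<-.07)&(P[...,1]>-.29)&(P[...,0]>.4)&(P[...,0]<.66)
    m=cv2.morphologyEx(m.astype(np.uint8),cv2.MORPH_OPEN,np.ones((3,3)))>0
    s=P[m]; r=cv2.minAreaRect((s[:,:2]*1000).astype(np.float32)); print(n,m.sum(),r,cv2.boxPoints(r).round(1).tolist())
    k=(abs(P[...,2]-.052)<.008)&(P[...,1]<0.03)&(P[...,1]>-.085)&(P[...,0]>.4)&(P[...,0]<.62)
    for lo,hi in((.4,.52),(.52,.62)):
        q=P[k&(P[...,0]>lo)&(P[...,0]<hi)]; print(len(q),q.mean(0).round(4),q.min(0).round(3),q.max(0).round(3))
    k=(P[...,2]>.172)&(P[...,1]>-.13)&(P[...,1]<-.06)&(P[...,0]>.48)&(P[...,0]<.56);q=P[k];print("tab",len(q),q.mean(0).round(4),q.min(0).round(3),q.max(0).round(3))
E
```

```text
top 2793 ((529.470947265625, -171.05963134765625), (190.1337432861328, 150.8545379638672), 6.686347007751465) [[426.29998779296875, -107.19999694824219], [443.79998779296875, -257.0], [632.7000122070312, -234.89999389648438], [615.0999755859375, -85.0999984741211]]
75 [ 0.4561 -0.0567  0.0501] [ 0.445 -0.084  0.044] [ 0.466 -0.037  0.058]
115 [ 0.5754 -0.0473  0.0509] [ 0.562 -0.083  0.045] [ 0.589 -0.012  0.059]
tab 55 [ 0.5208 -0.101   0.1937] [ 0.512 -0.112  0.178] [ 0.531 -0.092  0.199]
scene 1158 ((527.4649658203125, -166.91000366210938), (190.133056640625, 161.43914794921875), 7.494842052459717) [[422.70001220703125, -99.30000305175781], [443.70001220703125, -259.29998779296875], [632.2000122070312, -234.5], [611.2000122070312, -74.5]]
47 [ 0.4542 -0.051   0.0487] [ 0.443 -0.084  0.044] [ 0.463 -0.031  0.056]
80 [ 0.5746 -0.0506  0.0498] [ 0.546 -0.085  0.044] [ 0.612 -0.002  0.059]
tab 45 [ 0.5185 -0.0938  0.1869] [ 0.51  -0.103  0.172] [ 0.528 -0.085  0.196]
```

```bash
cat > p.py <<'E'
import sys
from m import *
O=np.array([.5207,-.0962,0]);cy=np.array([.9932,.1164,0]);cx=np.array([.1164,-.9932,0]);cz=np.array([0,0,1.])
def cabp(a,b,c): return O+a*cx+b*cy+c*cz
def go(g):
    s=robot.read_state(); R=s["orientation"]; p=s["eef_pos"]
    G=np.stack([-cx,cy,-cz],1)
    print("units",(R.T@(g-p)/.03).round(2),"rot",(cv2.Rodrigues(R.T@G)[0].ravel()/.1).round(2),"cab",[round(float((p-O)@e),4) for e in(cx,cy,cz)],"F",s["contact_force"].round(1),s["time_s"])
if __name__=="__main__": go(cabp(*map(float,sys.argv[1:])))
E
```

Emit:
apply_moves:
  motion:
    - {"rz": 0.85,"grip": 70}
    - {"rz": 0.85}
    - {"rz": 0.85}
    - {"rz": 0.85}
    - {"rz": 0.85}
    - {"rz": 0.85}
    - {"rz": 0.85}
    - {"rz": 0.85}
    - {"rz": 0.85}
    - {"rz": 0.85}
    - {"rz": 0.85}
    - {"rz": 0.85}
  squeeze: 30

```text
invalid input at $.motion[0]: expected keys tx, ty, tz, rx, ry, rz, grip
```

```bash
python3 p.py -.065 .06 .25
```

```text
units [-1.764e+01 -1.349e+01  1.000e-02] rot [-1.000e-02  1.000e-02  1.017e+01] cab [-0.6875, -0.1776, 0.2496] F [ 0.3 -0.5 -0.1] 0.1
```

Emit:
apply_moves:
  motion:
    - {"tx": 0,"ty": 0,"tz": 0,"rx": 0,"ry": 0,"rz": 0.85,"grip": 70}
    - {"tx": 0,"ty": 0,"tz": 0,"rx": 0,"ry": 0,"rz": 0.85,"grip": 70}
    - {"tx": 0,"ty": 0,"tz": 0,"rx": 0,"ry": 0,"rz": 0.85,"grip": 70}
    - {"tx": 0,"ty": 0,"tz": 0,"rx": 0,"ry": 0,"rz": 0.85,"grip": 70}
    - {"tx": 0,"ty": 0,"tz": 0,"rx": 0,"ry": 0,"rz": 0.85,"grip": 70}
    - {"tx": 0,"ty": 0,"tz": 0,"rx": 0,"ry": 0,"rz": 0.85,"grip": 70}
    - {"tx": 0,"ty": 0,"tz": 0,"rx": 0,"ry": 0,"rz": 0.85,"grip": 70}
    - {"tx": 0,"ty": 0,"tz": 0,"rx": 0,"ry": 0,"rz": 0.85,"grip": 70}
    - {"tx": 0,"ty": 0,"tz": 0,"rx": 0,"ry": 0,"rz": 0.85,"grip": 70}
    - {"tx": 0,"ty": 0,"tz": 0,"rx": 0,"ry": 0,"rz": 0.85,"grip": 70}
    - {"tx": 0,"ty": 0,"tz": 0,"rx": 0,"ry": 0,"rz": 0.85,"grip": 70}
    - {"tx": 0,"ty": 0,"tz": 0,"rx": 0,"ry": 0,"rz": 0.85,"grip": 70}
  squeeze: 30

```text
time_s: 1.1
eef_pos: [0.2643, 0.566, 0.2498]
orientation: [[-0.11, 0.994, -0.0], [0.994, 0.11, -0.001], [-0.001, -0.0, -1.0]]
contact_force: [0.1, 0.8, 0.7]
width: 0.07
finger_force: 0.0
```

Emit:
apply_moves:
  motion:
    - {"tx": -0.85,"ty": 0.33,"tz": 0,"rx": 0,"ry": 0,"rz": 0,"grip": 70}
    - {"tx": -0.85,"ty": 0.33,"tz": 0,"rx": 0,"ry": 0,"rz": 0,"grip": 70}
    - {"tx": -0.85,"ty": 0.33,"tz": 0,"rx": 0,"ry": 0,"rz": 0,"grip": 70}
    - {"tx": -0.85,"ty": 0.33,"tz": 0,"rx": 0,"ry": 0,"rz": 0,"grip": 70}
    - {"tx": -0.85,"ty": 0.33,"tz": 0,"rx": 0,"ry": 0,"rz": 0,"grip": 70}
    - {"tx": -0.85,"ty": 0.33,"tz": 0,"rx": 0,"ry": 0,"rz": 0,"grip": 70}
    - {"tx": -0.85,"ty": 0.33,"tz": 0,"rx": 0,"ry": 0,"rz": 0,"grip": 70}
    - {"tx": -0.85,"ty": 0.33,"tz": 0,"rx": 0,"ry": 0,"rz": 0,"grip": 70}
    - {"tx": -0.85,"ty": 0.33,"tz": 0,"rx": 0,"ry": 0,"rz": 0,"grip": 70}
    - {"tx": -0.85,"ty": 0.33,"tz": 0,"rx": 0,"ry": 0,"rz": 0,"grip": 70}
    - {"tx": -0.85,"ty": 0.33,"tz": 0,"rx": 0,"ry": 0,"rz": 0,"grip": 70}
    - {"tx": -0.85,"ty": 0.33,"tz": 0,"rx": 0,"ry": 0,"rz": 0,"grip": 70}

```text
time_s: 2.1
eef_pos: [0.4175, 0.2744, 0.2501]
orientation: [[-0.114, 0.993, -0.0], [0.993, 0.114, -0.0], [-0.0, -0.0, -1.0]]
contact_force: [-0.4, 0.2, 0.0]
width: 0.0697
finger_force: 0.0
```

```bash
python3 p.py -.065 .06 .25
```

```text
units [-10.49   4.01   0.  ] rot [-0.    0.   -0.03] cab [-0.3801, -0.0594, 0.2501] F [-0.4  0.2  0. ] 2.1
```

Emit:
apply_moves:
  motion:
    - {"tx": -0.875,"ty": 0.334,"tz": 0.33,"rx": 0,"ry": 0,"rz": 0,"grip": 70}
    - {"tx": -0.875,"ty": 0.334,"tz": 0.33,"rx": 0,"ry": 0,"rz": 0,"grip": 70}
    - {"tx": -0.875,"ty": 0.334,"tz": 0.33,"rx": 0,"ry": 0,"rz": 0,"grip": 70}
    - {"tx": -0.875,"ty": 0.334,"tz": 0.33,"rx": 0,"ry": 0,"rz": 0,"grip": 70}
    - {"tx": -0.875,"ty": 0.334,"tz": 0.33,"rx": 0,"ry": 0,"rz": 0,"grip": 70}
    - {"tx": -0.875,"ty": 0.334,"tz": 0.33,"rx": 0,"ry": 0,"rz": 0,"grip": 70}
    - {"tx": -0.875,"ty": 0.334,"tz": 0.33,"rx": 0,"ry": 0,"rz": 0,"grip": 70}
    - {"tx": -0.875,"ty": 0.334,"tz": 0.33,"rx": 0,"ry": 0,"rz": 0,"grip": 70}
    - {"tx": -0.875,"ty": 0.334,"tz": 0.33,"rx": 0,"ry": 0,"rz": 0,"grip": 70}
    - {"tx": -0.875,"ty": 0.334,"tz": 0.33,"rx": 0,"ry": 0,"rz": 0,"grip": 70}
    - {"tx": -0.875,"ty": 0.334,"tz": 0.33,"rx": 0,"ry": 0,"rz": 0,"grip": 70}
    - {"tx": -0.875,"ty": 0.334,"tz": 0.33,"rx": 0,"ry": 0,"rz": 0,"grip": 70}

```text
time_s: 3.1
eef_pos: [0.5728, -0.0246, 0.1306]
orientation: [[-0.114, 0.993, -0.001], [0.993, 0.114, 0.0], [0.0, -0.001, -1.0]]
contact_force: [0.1, 0.8, 0.7]
width: 0.0699
finger_force: 0.0
```

```bash
python3 p.py -.065 .06 .043; python3 -c "
from h import *
shot('scene','s1')
c=cv2.resize(cv2.imread('pics/s1.png')[90:240,200:400],None,fx=4,fy=4,interpolation=cv2.INTER_CUBIC);cv2.imwrite('pics/s1c.png',c)"
```

```text
units [-0.    0.    2.92] rot [-0.01 -0.   -0.02] cab [-0.065, 0.06, 0.1306] F [0.1 0.8 0.7] 3.1
```

View pics/s1c.png

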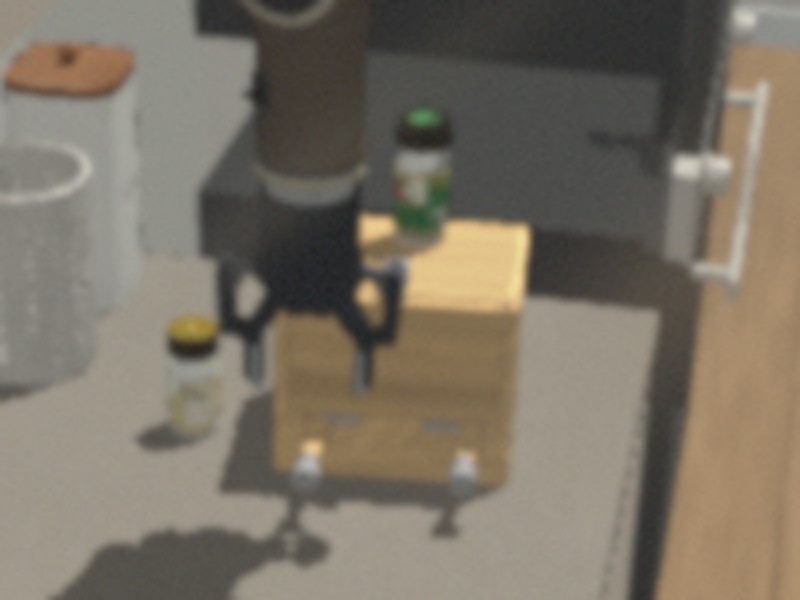

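The gripper sits above the far knob: the fingers at (255,370) and (362,375) straddle the knob at (308,465), and the jar at (193,385) is clear. Next I descend and grip.

Emit:
apply_moves:
  motion:
    - {"tx": 0,"ty": 0,"tz": 0.5,"rx": 0,"ry": 0,"rz": 0,"grip": 60}
    - {"tx": 0,"ty": 0,"tz": 0.5,"rx": 0,"ry": 0,"rz": 0,"grip": 60}
    - {"tx": 0,"ty": 0,"tz": 0.5,"rx": 0,"ry": 0,"rz": 0,"grip": 60}
    - {"tx": 0,"ty": 0,"tz": 0.5,"rx": 0,"ry": 0,"rz": 0,"grip": 60}
    - {"tx": 0,"ty": 0,"tz": 0.5,"rx": 0,"ry": 0,"rz": 0,"grip": 60}
    - {"tx": 0,"ty": 0,"tz": 0.42,"rx": 0,"ry": 0,"rz": 0,"grip": 60}
    - {"tx": 0,"ty": 0,"tz": 0,"rx": 0,"ry": 0,"rz": 0,"grip": 15}
    - {"tx": 0,"ty": 0,"tz": 0,"rx": 0,"ry": 0,"rz": 0,"grip": 15}
    - {"tx": 0,"ty": 0,"tz": 0,"rx": 0,"ry": 0,"rz": 0,"grip": 15}
    - {"tx": 0,"ty": 0,"tz": 0,"rx": 0,"ry": 0,"rz": 0,"grip": 15}
    - {"tx": 0,"ty": 0,"tz": 0,"rx": 0,"ry": 0,"rz": 0,"grip": 15}
    - {"tx": 0,"ty": 0,"tz": 0,"rx": 0,"ry": 0,"rz": 0,"grip": 15}
  squeeze: 30

```text
time_s: 4.15
eef_pos: [0.5734, -0.0235, 0.0447]
orientation: [[-0.114, 0.994, 0.002], [0.994, 0.114, 0.0], [-0.0, 0.002, -1.0]]
contact_force: [1.5, -0.5, -0.4]
width: 0.0205
finger_force: 29.9
```

Emit:
apply_moves:
  motion:
    - {"tx": 0.2,"ty": 0,"tz": 0,"rx": 0,"ry": 0,"rz": 0,"grip": 15}
    - {"tx": 0.2,"ty": 0,"tz": 0,"rx": 0,"ry": 0,"rz": 0,"grip": 15}
    - {"tx": 0.2,"ty": 0,"tz": 0,"rx": 0,"ry": 0,"rz": 0,"grip": 15}
    - {"tx": 0.2,"ty": 0,"tz": 0,"rx": 0,"ry": 0,"rz": 0,"grip": 15}
    - {"tx": 0.2,"ty": 0,"tz": 0,"rx": 0,"ry": 0,"rz": 0,"grip": 15}
    - {"tx": 0.2,"ty": 0,"tz": 0,"rx": 0,"ry": 0,"rz": 0,"grip": 15}
    - {"tx": 0.2,"ty": 0,"tz": 0,"rx": 0,"ry": 0,"rz": 0,"grip": 15}
    - {"tx": 0.2,"ty": 0,"tz": 0,"rx": 0,"ry": 0,"rz": 0,"grip": 15}
    - {"tx": 0.2,"ty": 0,"tz": 0,"rx": 0,"ry": 0,"rz": 0,"grip": 15}
    - {"tx": 0.2,"ty": 0,"tz": 0,"rx": 0,"ry": 0,"rz": 0,"grip": 15}

```text
time_s: 4.98
eef_pos: [0.5667, 0.037, 0.0446]
orientation: [[-0.114, 0.993, 0.002], [0.993, 0.114, 0.0], [-0.0, 0.002, -1.0]]
contact_force: [5.0, -1.1, 5.2]
width: 0.0206
finger_force: 30.4
```

Emit:
apply_moves:
  motion:
    - {"tx": 0.06,"ty": 0,"tz": 0,"rx": 0,"ry": 0,"rz": 0,"grip": 15}
    - {"tx": 0.06,"ty": 0,"tz": 0,"rx": 0,"ry": 0,"rz": 0,"grip": 15}
    - {"tx": 0.06,"ty": 0,"tz": 0,"rx": 0,"ry": 0,"rz": 0,"grip": 15}
    - {"tx": 0.06,"ty": 0,"tz": 0,"rx": 0,"ry": 0,"rz": 0,"grip": 15}
    - {"tx": 0.06,"ty": 0,"tz": 0,"rx": 0,"ry": 0,"rz": 0,"grip": 15}

```text
time_s: 5.4
eef_pos: [0.5663, 0.0404, 0.0446]
orientation: [[-0.111, 0.994, 0.004], [0.994, 0.111, -0.006], [-0.006, 0.003, -1.0]]
contact_force: [7.9, -20.5, 2.8]
width: 0.0208
finger_force: 30.3
```

```bash
python3 p.py -.133 .06 .043
```

```text
units [ 0.09 -0.04  0.05] rot [ 0.03  0.06 -0.06] cab [-0.1304, 0.0612, 0.0446] F [  7.9 -20.5   2.8] 5.4
```

Emit:
apply_moves:
  motion:
    - {"tx": 0,"ty": 0,"tz": 0,"rx": 0,"ry": 0,"rz": 0,"grip": 55}
    - {"tx": 0,"ty": 0,"tz": 0,"rx": 0,"ry": 0,"rz": 0,"grip": 55}
    - {"tx": 0,"ty": 0,"tz": 0,"rx": 0,"ry": 0,"rz": 0,"grip": 55}
    - {"tx": 0,"ty": 0,"tz": 0,"rx": 0,"ry": 0,"rz": 0,"grip": 55}
    - {"tx": 0,"ty": 0,"tz": -0.4,"rx": 0,"ry": 0,"rz": 0,"grip": 55}
    - {"tx": 0,"ty": 0,"tz": -0.6,"rx": 0,"ry": 0,"rz": 0,"grip": 55}
    - {"tx": 0,"ty": 0,"tz": -0.6,"rx": 0,"ry": 0,"rz": 0,"grip": 55}
    - {"tx": 0,"ty": 0,"tz": -0.6,"rx": 0,"ry": 0,"rz": 0,"grip": 55}

```text
time_s: 6.07
eef_pos: [0.5643, 0.0453, 0.1112]
orientation: [[-0.114, 0.993, -0.001], [0.993, 0.114, 0.0], [0.0, -0.001, -1.0]]
contact_force: [0.0, 1.2, -0.1]
width: 0.0549
finger_force: 0.0
```

```bash
python3 p.py -.058 -.059 .043
```

```text
units [-2.59 -3.95  2.28] rot [-0.01 -0.   -0.02] cab [-0.1355, 0.0598, 0.1112] F [ 0.   1.2 -0.1] 6.0667
```

Emit:
apply_moves:
  motion:
    - {"tx": -0.43,"ty": -0.66,"tz": 0,"rx": 0,"ry": 0,"rz": 0,"grip": 55}
    - {"tx": -0.43,"ty": -0.66,"tz": 0,"rx": 0,"ry": 0,"rz": 0,"grip": 55}
    - {"tx": -0.43,"ty": -0.66,"tz": 0,"rx": 0,"ry": 0,"rz": 0,"grip": 55}
    - {"tx": -0.43,"ty": -0.66,"tz": 0,"rx": 0,"ry": 0,"rz": 0,"grip": 55}
    - {"tx": -0.43,"ty": -0.66,"tz": 0,"rx": 0,"ry": 0,"rz": 0,"grip": 55}
    - {"tx": -0.43,"ty": -0.66,"tz": 0,"rx": 0,"ry": 0,"rz": 0,"grip": 55}
    - {"tx": 0,"ty": 0,"tz": 0,"rx": 0,"ry": 0,"rz": 0,"grip": 55}
    - {"tx": 0,"ty": 0,"tz": 0,"rx": 0,"ry": 0,"rz": 0,"grip": 55}

```text
time_s: 6.73
eef_pos: [0.4549, -0.0457, 0.1107]
orientation: [[-0.112, 0.994, 0.0], [0.994, 0.112, 0.001], [0.001, 0.0, -1.0]]
contact_force: [1.2, 0.6, 0.6]
width: 0.0552
finger_force: 0.0
```

```bash
python3 p.py -.058 -.059 .043; python3 -c "
from h import *
shot('scene','s2')
c=cv2.resize(cv2.imread('pics/s2.png')[120:240,230:390],None,fx=5,fy=5,interpolation=cv2.INTER_CUBIC);cv2.imwrite('pics/s2c.png',c)"
```

```text
units [0.   0.01 2.26] rot [ 0.   -0.01 -0.04] cab [-0.0578, -0.0595, 0.1107] F [1.2 0.6 0.6] 6.7333
```

View pics/s2c.png

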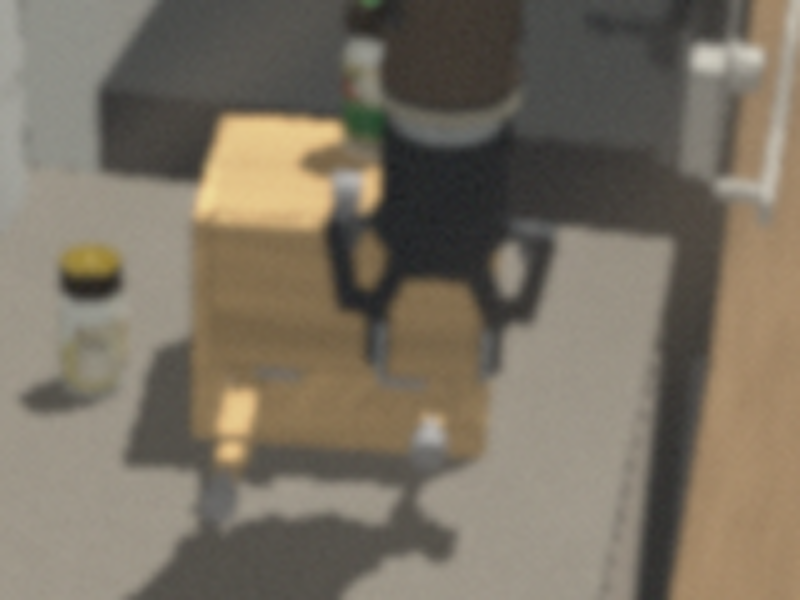

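The far runner is out: its bar shows at (235,410) and its knob at (217,497). The gripper straddles the near knob at (430,438), and the flap is still shut with its tab at (347,185).

Emit:
apply_moves:
  motion:
    - {"tx": 0,"ty": 0,"tz": 0.5,"rx": 0,"ry": 0,"rz": 0,"grip": 55}
    - {"tx": 0,"ty": 0,"tz": 0.5,"rx": 0,"ry": 0,"rz": 0,"grip": 55}
    - {"tx": 0,"ty": 0,"tz": 0.5,"rx": 0,"ry": 0,"rz": 0,"grip": 55}
    - {"tx": 0,"ty": 0,"tz": 0.5,"rx": 0,"ry": 0,"rz": 0,"grip": 55}
    - {"tx": 0,"ty": 0,"tz": 0.26,"rx": 0,"ry": 0,"rz": 0,"grip": 55}
    - {"tx": 0,"ty": 0,"tz": 0,"rx": 0,"ry": 0,"rz": 0,"grip": 15}
    - {"tx": 0,"ty": 0,"tz": 0,"rx": 0,"ry": 0,"rz": 0,"grip": 15}
    - {"tx": 0,"ty": 0,"tz": 0,"rx": 0,"ry": 0,"rz": 0,"grip": 15}
    - {"tx": 0,"ty": 0,"tz": 0,"rx": 0,"ry": 0,"rz": 0,"grip": 15}
    - {"tx": 0,"ty": 0,"tz": 0,"rx": 0,"ry": 0,"rz": 0,"grip": 15}
    - {"tx": 0,"ty": 0,"tz": 0,"rx": 0,"ry": 0,"rz": 0,"grip": 15}
  squeeze: 30

```text
time_s: 7.7
eef_pos: [0.4552, -0.0452, 0.0426]
orientation: [[-0.114, 0.994, -0.0], [0.994, 0.114, 0.001], [0.001, -0.0, -1.0]]
contact_force: [-4.6, 0.0, 5.9]
width: 0.0209
finger_force: 29.7
```

Emit:
apply_moves:
  motion:
    - {"tx": 0.2,"ty": 0,"tz": 0,"rx": 0,"ry": 0,"rz": 0,"grip": 15}
    - {"tx": 0.2,"ty": 0,"tz": 0,"rx": 0,"ry": 0,"rz": 0,"grip": 15}
    - {"tx": 0.2,"ty": 0,"tz": 0,"rx": 0,"ry": 0,"rz": 0,"grip": 15}
    - {"tx": 0.2,"ty": 0,"tz": 0,"rx": 0,"ry": 0,"rz": 0,"grip": 15}
    - {"tx": 0.2,"ty": 0,"tz": 0,"rx": 0,"ry": 0,"rz": 0,"grip": 15}
    - {"tx": 0.2,"ty": 0,"tz": 0,"rx": 0,"ry": 0,"rz": 0,"grip": 15}
    - {"tx": 0.2,"ty": 0,"tz": 0,"rx": 0,"ry": 0,"rz": 0,"grip": 15}
    - {"tx": 0.2,"ty": 0,"tz": 0,"rx": 0,"ry": 0,"rz": 0,"grip": 15}
    - {"tx": 0.2,"ty": 0,"tz": 0,"rx": 0,"ry": 0,"rz": 0,"grip": 15}
    - {"tx": 0.2,"ty": 0,"tz": 0,"rx": 0,"ry": 0,"rz": 0,"grip": 15}
    - {"tx": 0.2,"ty": 0,"tz": 0,"rx": 0,"ry": 0,"rz": 0,"grip": 15}

```text
time_s: 8.62
eef_pos: [0.4479, 0.0206, 0.0426]
orientation: [[-0.113, 0.994, 0.0], [0.994, 0.113, 0.0], [0.0, 0.0, -1.0]]
contact_force: [-4.6, -1.8, 8.2]
width: 0.021
finger_force: 29.9
```

Emit:
apply_moves:
  motion:
    - {"tx": 0.06,"ty": 0,"tz": 0,"rx": 0,"ry": 0,"rz": 0,"grip": 15}
    - {"tx": 0.06,"ty": 0,"tz": 0,"rx": 0,"ry": 0,"rz": 0,"grip": 15}
    - {"tx": 0.06,"ty": 0,"tz": 0,"rx": 0,"ry": 0,"rz": 0,"grip": 15}
    - {"tx": 0.06,"ty": 0,"tz": 0,"rx": 0,"ry": 0,"rz": 0,"grip": 15}
    - {"tx": 0.06,"ty": 0,"tz": 0,"rx": 0,"ry": 0,"rz": 0,"grip": 15}
    - {"tx": 0.06,"ty": 0,"tz": 0,"rx": 0,"ry": 0,"rz": 0,"grip": 15}

```text
time_s: 9.12
eef_pos: [0.447, 0.0295, 0.0426]
orientation: [[-0.113, 0.994, 0.001], [0.994, 0.113, -0.002], [-0.002, 0.001, -1.0]]
contact_force: [-1.9, -14.6, 6.9]
width: 0.0209
finger_force: 29.9
```

```bash
python3 p.py -.133 -.06 .043
```

```text
units [-0.01 -0.05 -0.01] rot [ 0.01  0.02 -0.04] cab [-0.1334, -0.0586, 0.0426] F [ -1.9 -14.6   6.9] 9.1167
```

Emit:
apply_moves:
  motion:
    - {"tx": 0,"ty": 0,"tz": 0,"rx": 0,"ry": 0,"rz": 0,"grip": 50}
    - {"tx": 0,"ty": 0,"tz": 0,"rx": 0,"ry": 0,"rz": 0,"grip": 50}
    - {"tx": 0,"ty": 0,"tz": 0,"rx": 0,"ry": 0,"rz": 0,"grip": 50}
    - {"tx": 0,"ty": 0,"tz": 0,"rx": 0,"ry": 0,"rz": 0,"grip": 50}
    - {"tx": 0,"ty": 0,"tz": -0.5,"rx": 0,"ry": 0,"rz": 0,"grip": 50}
    - {"tx": 0,"ty": 0,"tz": -1,"rx": 0,"ry": 0,"rz": 0,"grip": 50}
    - {"tx": 0,"ty": 0,"tz": -1,"rx": 0,"ry": 0,"rz": 0,"grip": 50}
    - {"tx": 0,"ty": 0,"tz": -1,"rx": 0,"ry": 0,"rz": 0,"grip": 50}
    - {"tx": 0,"ty": 0.5,"tz": -1,"rx": 0,"ry": 0,"rz": 0,"grip": 50}
    - {"tx": 0,"ty": 0.5,"tz": -1,"rx": 0,"ry": 0,"rz": 0,"grip": 50}
    - {"tx": 0,"ty": 0.5,"tz": -1,"rx": 0,"ry": 0,"rz": 0,"grip": 50}
    - {"tx": 0,"ty": 0.5,"tz": 0,"rx": 0,"ry": 0,"rz": 0,"grip": 50}

```text
time_s: 10.12
eef_pos: [0.5098, 0.0383, 0.2429]
orientation: [[-0.114, 0.993, 0.009], [0.993, 0.114, 0.003], [0.002, 0.009, -1.0]]
contact_force: [1.1, -0.1, 0.8]
width: 0.05
finger_force: 0.0
```

```bash
python3 p.py .005 .001 .188; python3 -c "
from h import *
shot('scene','s3');shot('top','t3')
a=cv2.resize(cv2.imread('pics/s3.png')[130:240,240:350],None,fx=4,fy=4,interpolation=cv2.INTER_CUBIC)
b=cv2.resize(cv2.imread('pics/t3.png')[180:290,300:390],None,fx=4,fy=4,interpolation=cv2.INTER_CUBIC)
cv2.imwrite('pics/s3c.png',np.hstack([a,b]))"
```

```text
units [-4.67 -0.13  1.82] rot [ 0.09 -0.02 -0.03] cab [-0.1348, 0.0049, 0.2429] F [ 1.1 -0.1  0.8] 10.1167
```

View pics/s3c.png

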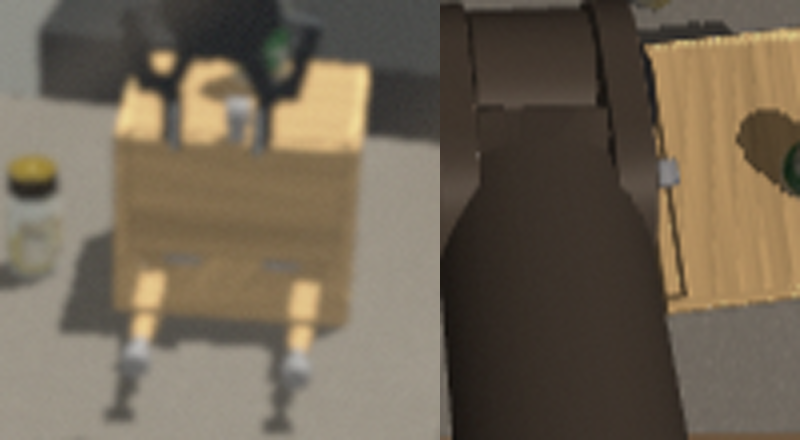

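Both runners are out equally, with knobs at (135,355) and (297,368). The flap is shut and its tab is at (238,105), so I move to the tab.

Emit:
apply_moves:
  motion:
    - {"tx": -0.6,"ty": 0,"tz": 0,"rx": 0,"ry": 0,"rz": 0,"grip": 50}
    - {"tx": -0.8,"ty": -0.13,"tz": 0,"rx": 0,"ry": 0,"rz": 0,"grip": 50}
    - {"tx": -0.8,"ty": 0,"tz": 0,"rx": 0,"ry": 0,"rz": 0,"grip": 50}
    - {"tx": -0.8,"ty": 0,"tz": 0,"rx": 0,"ry": 0,"rz": 0,"grip": 50}
    - {"tx": -0.8,"ty": 0,"tz": 0,"rx": 0,"ry": 0,"rz": 0,"grip": 50}
    - {"tx": -0.6,"ty": 0,"tz": 0,"rx": 0,"ry": 0,"rz": 0,"grip": 50}
    - {"tx": -0.27,"ty": 0,"tz": 0,"rx": 0,"ry": 0,"rz": 0,"grip": 45}
    - {"tx": 0,"ty": 0,"tz": 0,"rx": 0,"ry": 0,"rz": 0,"grip": 45}
    - {"tx": 0,"ty": 0,"tz": 0,"rx": 0,"ry": 0,"rz": 0,"grip": 45}

```text
time_s: 10.97
eef_pos: [0.5177, -0.1012, 0.2364]
orientation: [[-0.113, 0.994, -0.002], [0.994, 0.113, 0.001], [0.001, -0.001, -1.0]]
contact_force: [-0.2, 0.4, 0.1]
width: 0.0454
finger_force: 0.0
```

```bash
python3 p.py .006 .001 .188; python3 -c "
from h import *
shot('scene','s4')
a=cv2.resize(cv2.imread('pics/s4.png')[110:220,240:370],None,fx=5,fy=5,interpolation=cv2.INTER_CUBIC)
cv2.imwrite('pics/s4c.png',a)"
```

```text
units [-0.05  0.15  1.61] rot [-0.01 -0.01 -0.03] cab [0.0046, -0.0035, 0.2364] F [-0.2  0.4  0.1] 10.9667
```

View pics/s4c.png

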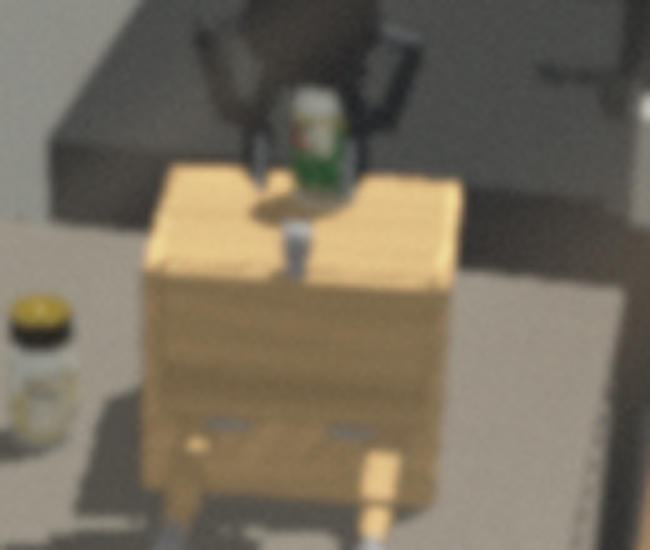

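The fingers at (258,165) and (350,165) are centred at about 304, and the tab is at (297,250). The planned +0.15 ty shift centres them, and the jar stands behind and clear.

Emit:
apply_moves:
  motion:
    - {"tx": -0.05,"ty": 0.15,"tz": 0,"rx": 0,"ry": 0,"rz": 0,"grip": 45}
    - {"tx": 0,"ty": 0,"tz": 0.4,"rx": 0,"ry": 0,"rz": 0,"grip": 45}
    - {"tx": 0,"ty": 0,"tz": 0.4,"rx": 0,"ry": 0,"rz": 0,"grip": 45}
    - {"tx": 0,"ty": 0,"tz": 0.4,"rx": 0,"ry": 0,"rz": 0,"grip": 45}
    - {"tx": 0,"ty": 0,"tz": 0.4,"rx": 0,"ry": 0,"rz": 0,"grip": 45}
    - {"tx": 0,"ty": 0,"tz": 0,"rx": 0,"ry": 0,"rz": 0,"grip": 12}
    - {"tx": 0,"ty": 0,"tz": 0,"rx": 0,"ry": 0,"rz": 0,"grip": 12}
    - {"tx": 0,"ty": 0,"tz": 0,"rx": 0,"ry": 0,"rz": 0,"grip": 12}
    - {"tx": 0,"ty": 0,"tz": 0,"rx": 0,"ry": 0,"rz": 0,"grip": 12}
    - {"tx": 0,"ty": 0,"tz": 0,"rx": 0,"ry": 0,"rz": 0,"grip": 12}
    - {"tx": 0,"ty": 0,"tz": 0,"rx": 0,"ry": 0,"rz": 0,"grip": 12}
  squeeze: 30

```text
time_s: 11.93
eef_pos: [0.522, -0.1024, 0.1891]
orientation: [[-0.114, 0.993, -0.002], [0.993, 0.114, 0.001], [0.001, -0.002, -1.0]]
contact_force: [-6.4, 0.3, -2.0]
width: 0.0174
finger_force: 31.9
```

```bash
python3 p.py .006 .001 .188
```

```text
units [0.01 0.02 0.04] rot [-0.02 -0.01 -0.03] cab [0.0063, 0.0005, 0.1891] F [-6.4  0.3 -2. ] 11.9333
```

```bash
python3 -c "
import numpy as np
t=np.linspace(0,1.59,13);x=.006*np.cos(t)-.128*np.sin(t);z=.056+.128*np.cos(t)+.006*np.sin(t)
for i in range(12):print(i,(-(np.diff(x))[i]/.03/4).round(3),(-np.diff(z)[i]/.03/4).round(3),x[i+1].round(4),z[i+1].round(4))"
```

```text
0 0.141 0.003 -0.011 0.1837
1 0.14 0.021 -0.0277 0.1811
2 0.136 0.04 -0.044 0.1763
3 0.129 0.057 -0.0595 0.1695
4 0.121 0.074 -0.074 0.1606
5 0.11 0.089 -0.0872 0.1499
6 0.097 0.103 -0.0988 0.1376
7 0.083 0.115 -0.1087 0.1238
8 0.067 0.125 -0.1167 0.1089
9 0.05 0.132 -0.1227 0.093
10 0.032 0.138 -0.1265 0.0764
11 0.013 0.141 -0.1281 0.0595
```

Emit:
apply_moves:
  motion:
    - {"tx": 0.14,"ty": 0,"tz": 0.003,"rx": 0,"ry": 0,"rz": 0,"grip": 12}
    - {"tx": 0.14,"ty": 0,"tz": 0.003,"rx": 0,"ry": 0,"rz": 0,"grip": 12}
    - {"tx": 0.14,"ty": 0,"tz": 0.003,"rx": 0,"ry": 0,"rz": 0,"grip": 12}
    - {"tx": 0.14,"ty": 0,"tz": 0.003,"rx": 0,"ry": 0,"rz": 0,"grip": 12}
    - {"tx": 0.14,"ty": 0,"tz": 0.021,"rx": 0,"ry": 0,"rz": 0,"grip": 12}
    - {"tx": 0.14,"ty": 0,"tz": 0.021,"rx": 0,"ry": 0,"rz": 0,"grip": 12}
    - {"tx": 0.14,"ty": 0,"tz": 0.021,"rx": 0,"ry": 0,"rz": 0,"grip": 12}
    - {"tx": 0.14,"ty": 0,"tz": 0.021,"rx": 0,"ry": 0,"rz": 0,"grip": 12}
    - {"tx": 0.136,"ty": 0,"tz": 0.04,"rx": 0,"ry": 0,"rz": 0,"grip": 12}
    - {"tx": 0.136,"ty": 0,"tz": 0.04,"rx": 0,"ry": 0,"rz": 0,"grip": 12}
    - {"tx": 0.136,"ty": 0,"tz": 0.04,"rx": 0,"ry": 0,"rz": 0,"grip": 12}
    - {"tx": 0.136,"ty": 0,"tz": 0.04,"rx": 0,"ry": 0,"rz": 0,"grip": 12}

```text
time_s: 12.93
eef_pos: [0.5166, -0.0536, 0.182]
orientation: [[-0.113, 0.994, -0.001], [0.994, 0.113, -0.0], [-0.0, -0.001, -1.0]]
contact_force: [-5.6, -3.0, 1.5]
width: 0.0174
finger_force: 32.5
```

```bash
python3 p.py -.044 .001 .1813; python3 -c "
from h import *
shot('scene','s5')
a=cv2.resize(cv2.imread('pics/s5.png')[110:220,240:370],None,fx=4,fy=4,interpolation=cv2.INTER_CUBIC)
cv2.imwrite('pics/s5c.png',a)"
```

```text
units [0.04 0.   0.02] rot [-0.01  0.   -0.03] cab [-0.0428, 0.0009, 0.182] F [-5.6 -3.   1.5] 12.9333
```

View pics/s5c.png

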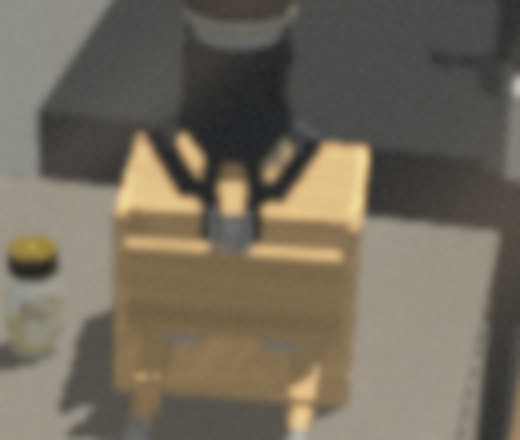

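The flap follows: its top edge has come forward to about (232,250), with the tab held between the fingers at (230,228). Forces are low, so I continue the arc.

Emit:
apply_moves:
  motion:
    - {"tx": 0.13,"ty": 0,"tz": 0.057,"rx": 0,"ry": 0,"rz": 0,"grip": 12}
    - {"tx": 0.13,"ty": 0,"tz": 0.057,"rx": 0,"ry": 0,"rz": 0,"grip": 12}
    - {"tx": 0.13,"ty": 0,"tz": 0.057,"rx": 0,"ry": 0,"rz": 0,"grip": 12}
    - {"tx": 0.13,"ty": 0,"tz": 0.057,"rx": 0,"ry": 0,"rz": 0,"grip": 12}
    - {"tx": 0.12,"ty": 0,"tz": 0.074,"rx": 0,"ry": 0,"rz": 0,"grip": 12}
    - {"tx": 0.12,"ty": 0,"tz": 0.074,"rx": 0,"ry": 0,"rz": 0,"grip": 12}
    - {"tx": 0.12,"ty": 0,"tz": 0.074,"rx": 0,"ry": 0,"rz": 0,"grip": 12}
    - {"tx": 0.12,"ty": 0,"tz": 0.074,"rx": 0,"ry": 0,"rz": 0,"grip": 12}
    - {"tx": 0.11,"ty": 0,"tz": 0.089,"rx": 0,"ry": 0,"rz": 0,"grip": 12}
    - {"tx": 0.11,"ty": 0,"tz": 0.089,"rx": 0,"ry": 0,"rz": 0,"grip": 12}
    - {"tx": 0.11,"ty": 0,"tz": 0.089,"rx": 0,"ry": 0,"rz": 0,"grip": 12}
    - {"tx": 0.11,"ty": 0,"tz": 0.089,"rx": 0,"ry": 0,"rz": 0,"grip": 12}

```text
time_s: 13.98
eef_pos: [0.5117, -0.0097, 0.1555]
orientation: [[-0.114, 0.993, -0.001], [0.993, 0.114, 0.001], [0.001, -0.001, -1.0]]
contact_force: [-6.4, 0.6, 4.0]
width: 0.0174
finger_force: 34.6
```

```bash
python3 p.py -.0872 .001 .1549
```

```text
units [ 0.01 -0.01  0.02] rot [-0.01 -0.01 -0.02] cab [-0.087, 0.0012, 0.1555] F [-6.4  0.6  4. ] 13.9833
```

Emit:
apply_moves:
  motion:
    - {"tx": 0.097,"ty": 0,"tz": 0.103,"rx": 0,"ry": 0,"rz": 0,"grip": 12}
    - {"tx": 0.097,"ty": 0,"tz": 0.103,"rx": 0,"ry": 0,"rz": 0,"grip": 12}
    - {"tx": 0.097,"ty": 0,"tz": 0.103,"rx": 0,"ry": 0,"rz": 0,"grip": 12}
    - {"tx": 0.097,"ty": 0,"tz": 0.103,"rx": 0,"ry": 0,"rz": 0,"grip": 12}
    - {"tx": 0.083,"ty": 0,"tz": 0.115,"rx": 0,"ry": 0,"rz": 0,"grip": 12}
    - {"tx": 0.083,"ty": 0,"tz": 0.115,"rx": 0,"ry": 0,"rz": 0,"grip": 12}
    - {"tx": 0.083,"ty": 0,"tz": 0.115,"rx": 0,"ry": 0,"rz": 0,"grip": 12}
    - {"tx": 0.083,"ty": 0,"tz": 0.115,"rx": 0,"ry": 0,"rz": 0,"grip": 12}
    - {"tx": 0.067,"ty": 0,"tz": 0.125,"rx": 0,"ry": 0,"rz": 0,"grip": 12}
    - {"tx": 0.067,"ty": 0,"tz": 0.125,"rx": 0,"ry": 0,"rz": 0,"grip": 12}
    - {"tx": 0.067,"ty": 0,"tz": 0.125,"rx": 0,"ry": 0,"rz": 0,"grip": 12}
    - {"tx": 0.067,"ty": 0,"tz": 0.125,"rx": 0,"ry": 0,"rz": 0,"grip": 12}

```text
time_s: 14.98
eef_pos: [0.5084, 0.0207, 0.1142]
orientation: [[-0.115, 0.993, -0.001], [0.993, 0.115, 0.002], [0.002, -0.001, -1.0]]
contact_force: [-5.7, 2.8, 4.7]
width: 0.0172
finger_force: 37.2
```

```bash
python3 p.py -.1167 .001 .1139
```

```text
units [-0.03 -0.01  0.01] rot [-0.01 -0.02 -0.01] cab [-0.1176, 0.0014, 0.1142] F [-5.7  2.8  4.7] 14.9833
```

Emit:
apply_moves:
  motion:
    - {"tx": 0.05,"ty": 0,"tz": 0.132,"rx": 0,"ry": 0,"rz": 0,"grip": 12}
    - {"tx": 0.05,"ty": 0,"tz": 0.132,"rx": 0,"ry": 0,"rz": 0,"grip": 12}
    - {"tx": 0.05,"ty": 0,"tz": 0.132,"rx": 0,"ry": 0,"rz": 0,"grip": 12}
    - {"tx": 0.05,"ty": 0,"tz": 0.132,"rx": 0,"ry": 0,"rz": 0,"grip": 12}
    - {"tx": 0.03,"ty": 0,"tz": 0.138,"rx": 0,"ry": 0,"rz": 0,"grip": 12}
    - {"tx": 0.03,"ty": 0,"tz": 0.138,"rx": 0,"ry": 0,"rz": 0,"grip": 12}
    - {"tx": 0.03,"ty": 0,"tz": 0.138,"rx": 0,"ry": 0,"rz": 0,"grip": 12}
    - {"tx": 0.03,"ty": 0,"tz": 0.138,"rx": 0,"ry": 0,"rz": 0,"grip": 12}
    - {"tx": 0.01,"ty": 0,"tz": 0.141,"rx": 0,"ry": 0,"rz": 0,"grip": 12}
    - {"tx": 0.01,"ty": 0,"tz": 0.141,"rx": 0,"ry": 0,"rz": 0,"grip": 12}
    - {"tx": 0.01,"ty": 0,"tz": 0.141,"rx": 0,"ry": 0,"rz": 0,"grip": 12}

```text
time_s: 15.9
eef_pos: [0.5071, 0.0323, 0.069]
orientation: [[-0.116, 0.993, -0.002], [0.993, 0.116, 0.003], [0.003, -0.001, -1.0]]
contact_force: [-6.2, 6.7, 3.6]
width: 0.0174
finger_force: 39.6
```

```bash
python3 p.py -.1281 .001 .0645
```

```text
units [-0.04 -0.01  0.15] rot [-0.01 -0.03 -0.  ] cab [-0.1292, 0.0014, 0.069] F [-6.2  6.7  3.6] 15.9
```

Now I lower slowly until the runners take the load.

Emit:
apply_moves:
  motion:
    - {"tx": -0.02,"ty": 0,"tz": 0.05,"rx": 0,"ry": 0,"rz": 0,"grip": 12}
    - {"tx": -0.02,"ty": 0,"tz": 0.05,"rx": 0,"ry": 0,"rz": 0,"grip": 12}
    - {"tx": 0,"ty": 0,"tz": 0.05,"rx": 0,"ry": 0,"rz": 0,"grip": 12}
    - {"tx": 0,"ty": 0,"tz": 0,"rx": 0,"ry": 0,"rz": 0,"grip": 12}
    - {"tx": 0,"ty": 0,"tz": 0,"rx": 0,"ry": 0,"rz": 0,"grip": 12}

```text
time_s: 16.32
eef_pos: [0.507, 0.0323, 0.0645]
orientation: [[-0.117, 0.993, -0.002], [0.993, 0.117, 0.004], [0.004, -0.002, -1.0]]
contact_force: [-6.4, 10.2, 3.3]
width: 0.0173
finger_force: 39.8
```

Emit:
apply_moves:
  motion:
    - {"tx": 0,"ty": 0,"tz": 0.04,"rx": 0,"ry": 0,"rz": 0,"grip": 12}
    - {"tx": 0,"ty": 0,"tz": 0.04,"rx": 0,"ry": 0,"rz": 0,"grip": 12}
    - {"tx": 0,"ty": 0,"tz": 0,"rx": 0,"ry": 0,"rz": 0,"grip": 12}
    - {"tx": 0,"ty": 0,"tz": 0,"rx": 0,"ry": 0,"rz": 0,"grip": 12}

```text
time_s: 16.65
eef_pos: [0.5071, 0.0323, 0.0621]
orientation: [[-0.117, 0.993, -0.002], [0.993, 0.117, 0.004], [0.004, -0.002, -1.0]]
contact_force: [-7.0, 10.6, 2.8]
width: 0.0176
finger_force: 39.9
```

Emit:
apply_moves:
  motion:
    - {"tx": -0.03,"ty": 0,"tz": 0.04,"rx": 0,"ry": 0,"rz": 0,"grip": 12}
    - {"tx": -0.03,"ty": 0,"tz": 0.04,"rx": 0,"ry": 0,"rz": 0,"grip": 12}
    - {"tx": 0,"ty": 0,"tz": 0,"rx": 0,"ry": 0,"rz": 0,"grip": 12}
    - {"tx": 0,"ty": 0,"tz": 0,"rx": 0,"ry": 0,"rz": 0,"grip": 12}

```text
time_s: 16.98
eef_pos: [0.5071, 0.0321, 0.0597]
orientation: [[-0.118, 0.993, -0.003], [0.993, 0.118, 0.006], [0.006, -0.002, -1.0]]
contact_force: [-6.8, 14.4, 1.7]
width: 0.0175
finger_force: 40.1
```

```bash
python3 -c "
from h import *
shot('scene','s6')
a=cv2.resize(cv2.imread('pics/s6.png')[130:240,240:370],None,fx=5,fy=5,interpolation=cv2.INTER_CUBIC)
cv2.imwrite('pics/s6c.png',a)"
```

```text
(no output)
```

View pics/s6c.png

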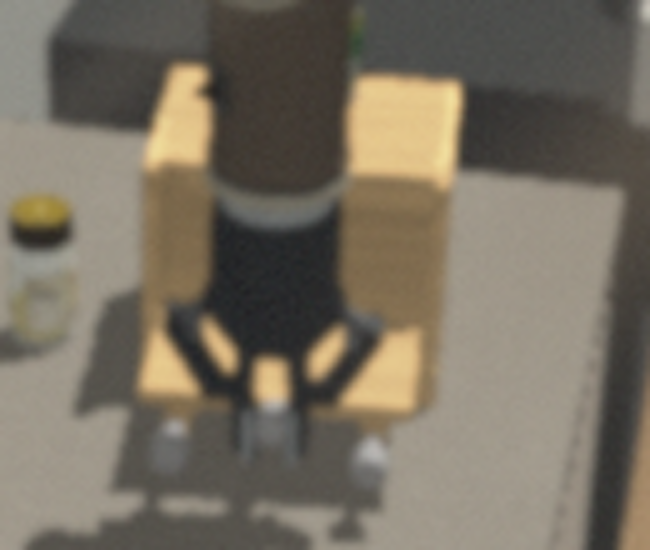

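The flap is about level over the runners, with its edge near (280,395) and the tab between the fingers at (272,425). I'll relieve the radial push and check the flap's height by depth.

Emit:
apply_moves:
  motion:
    - {"tx": 0.06,"ty": 0,"tz": 0,"rx": 0,"ry": 0,"rz": 0,"grip": 12}
    - {"tx": 0.06,"ty": 0,"tz": 0,"rx": 0,"ry": 0,"rz": 0,"grip": 12}
    - {"tx": 0,"ty": 0,"tz": 0,"rx": 0,"ry": 0,"rz": 0,"grip": 12}

```text
time_s: 17.28
eef_pos: [0.5071, 0.0322, 0.0597]
orientation: [[-0.116, 0.993, -0.002], [0.993, 0.116, 0.002], [0.002, -0.001, -1.0]]
contact_force: [-4.8, 3.2, 0.6]
width: 0.0174
finger_force: 39.8
```

```bash
cat > f.py <<'E'
from p import *
for n in("scene","top"):
    p,d=cams.read_camera(n); P=cloud(n,d)-O; a,b,c=P@cx,P@cy,P@cz
    m=(a<-.015)&(a>-.1)&(abs(b)<.08)&(c>.045)&(c<.085)&(d>0)
    A=np.c_[a[m],b[m],np.ones(m.sum())]; 
    if m.sum()>20:
        k=np.linalg.lstsq(A,c[m],rcond=None)[0]; r=c[m]-A@k; g=abs(r)<.004; k=np.linalg.lstsq(A[g],c[m][g],rcond=None)[0]
        print(n,m.sum(),g.sum(),"slope",k.round(4),"theta",1.5708-np.arctan(-k[0])*-1*-1 if 0 else (1.5708+np.arctan(k[0])).round(3))
go(cabp(-.128,0,.064))
E
python3 f.py
```

```text
scene 312 271 slope [ 0.0137 -0.0025  0.0675] theta 1.585
top 157 140 slope [0.0846 0.0034 0.0714] theta 1.655
units [-0.04 -0.05 -0.14] rot [-0.01 -0.02 -0.01] cab [-0.1291, 0.0014, 0.0597] F [-6.3  3.6  1.3] 17.3833
```

Emit:
apply_moves:
  motion:
    - {"tx": 0,"ty": 0,"tz": 0,"rx": 0,"ry": 0,"rz": 0,"grip": 22}
    - {"tx": 0,"ty": 0,"tz": 0,"rx": 0,"ry": 0,"rz": 0,"grip": 28}
    - {"tx": 0,"ty": 0,"tz": 0,"rx": 0,"ry": 0,"rz": 0,"grip": 34}
    - {"tx": 0,"ty": 0,"tz": 0,"rx": 0,"ry": 0,"rz": 0,"grip": 40}
    - {"tx": 0,"ty": 0,"tz": 0,"rx": 0,"ry": 0,"rz": 0,"grip": 42}
    - {"tx": 0,"ty": 0,"tz": 0,"rx": 0,"ry": 0,"rz": 0,"grip": 42}

```text
time_s: 17.88
eef_pos: [0.5081, 0.0301, 0.0596]
orientation: [[-0.114, 0.994, 0.001], [0.994, 0.114, 0.0], [-0.0, 0.001, -1.0]]
contact_force: [-0.1, 0.6, -0.7]
width: 0.0421
finger_force: 0.0
```

Emit:
apply_moves:
  motion:
    - {"tx": 0,"ty": 0,"tz": -0.2,"rx": 0,"ry": 0,"rz": 0,"grip": 42}
    - {"tx": 0,"ty": 0,"tz": -0.4,"rx": 0,"ry": 0,"rz": 0,"grip": 42}
    - {"tx": 0,"ty": 0,"tz": -0.8,"rx": 0,"ry": 0,"rz": 0,"grip": 42}
    - {"tx": 0,"ty": 0,"tz": -0.8,"rx": 0,"ry": 0,"rz": 0,"grip": 42}
    - {"tx": 0.4,"ty": 0,"tz": -0.8,"rx": 0,"ry": 0,"rz": 0,"grip": 42}
    - {"tx": 0.8,"ty": 0,"tz": -0.8,"rx": 0,"ry": 0,"rz": 0,"grip": 42}
    - {"tx": 0.8,"ty": 0,"tz": -0.8,"rx": 0,"ry": 0,"rz": 0,"grip": 42}
    - {"tx": 0.8,"ty": 0,"tz": -0.4,"rx": 0,"ry": 0,"rz": 0,"grip": 42}
    - {"tx": 0.8,"ty": 0,"tz": 0,"rx": 0,"ry": 0,"rz": 0,"grip": 42}
    - {"tx": 0.4,"ty": 0,"tz": 0,"rx": 0,"ry": 0,"rz": 0,"grip": 42}
    - {"tx": 0,"ty": 0,"tz": 0,"rx": 0,"ry": 0,"rz": 0,"grip": 42}
    - {"tx": 0,"ty": 0,"tz": 0,"rx": 0,"ry": 0,"rz": 0,"grip": 42}

```text
time_s: 18.88
eef_pos: [0.4938, 0.1489, 0.2091]
orientation: [[-0.115, 0.993, -0.001], [0.993, 0.115, -0.001], [-0.001, -0.001, -1.0]]
contact_force: [-0.5, -0.4, 0.4]
width: 0.0421
finger_force: 0.0
```

```bash
python3 f.py; python3 -c "
from h import *
shot('scene','s7');shot('top','t7')
a=cv2.resize(cv2.imread('pics/s7.png')[100:280,240:370],None,fx=3,fy=3,interpolation=cv2.INTER_CUBIC)
b=cv2.resize(cv2.imread('pics/t7.png')[150:330,240:375],None,fx=3,fy=3,interpolation=cv2.INTER_CUBIC)
cv2.imwrite('pics/s7c.png',np.hstack([a,b]))"
```

```text
scene 741 698 slope [ 0.0205 -0.0009  0.0676] theta 1.591
top 1473 1328 slope [0.0222 0.0019 0.0697] theta 1.593
units [-3.9  -0.04  4.84] rot [-0.01  0.01 -0.05] cab [-0.2452, 0.002, 0.209] F [ 0.1  0.1 -0.8] 18.9833
```

View pics/s7c.png

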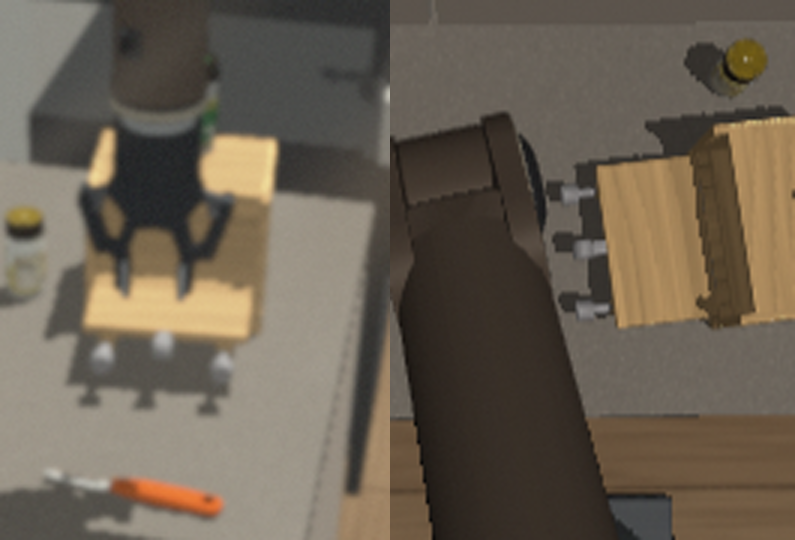

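The flap lies level (θ≈1.59) on both runners and the gripper is clear of it. The jar and peeler look undisturbed, and the knobs show at (572,192) and (594,308) in the top view. Last, I check how far out the runners are.

```bash
python3 - <<'E'
from p import *
def chk(f,us):
    d=np.load(f); P=cloud("top",d)-O; a,b,c=P@cx,P@cy,P@cz
    for s in(-.06,.06):
        m=(abs(b-s)<.009)&(c>.045)&(c<.062)&(a<us[0])&(a>us[1]); print(f,s,m.sum(),a[m].min().round(4),np.median(a[m]).round(4))
chk("pics/top0.npy",(-.045,-.1)); chk("pics/t7.npy",(-.115,-.17))
E
```

```text
pics/top0.npy -0.06 37 -0.0669 -0.058
pics/top0.npy 0.06 48 -0.0771 -0.0646
pics/t7.npy -0.06 44 -0.1415 -0.1309
pics/t7.npy 0.06 44 -0.1405 -0.1308
```

```bash
python3 -c "
from bench import robot
print(robot.hand_in())"
```

```text
the job is handed in; nothing more can be done
None
```

I pulled both runners out to their stops with the flap still shut, then lowered the flap under control until it lay level on them (about 1.59 rad), let go, and handed the job in at about 19 s; the result of the judging was not reported.

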